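# Load a spring-held cell into the test fixture

### The arm

A 6-joint arm with a two-finger parallel gripper is mounted at the origin on a cart in front of the work surface, level with it; the furniture and walls round the work are solid. World frame = base frame: x ahead of the robot, y to its left, z up, the work surface at z = 0. Lengths are in mm, angles in rad, forces in N, time in s.
With the tool pointing down it reaches from about 325 to 850 mm from the base axis. Payload 15.5 kg.
Tool frame: the origin (TCP) lies on the centre line of the jaws, within the pads' length; the fingertips stand 14 mm ahead of it and the grasp point (between the pads) lies 5 mm behind it; z points along the fingers, y is the line along which they close (so a half turn about z gives the same grasp; the last joint's range is limited). The gripper opens to 91 mm and grips with 3 to 60 N. Pads are 32 mm wide; open, the fingers measure 118 mm over their backs; the gripper's body (76 mm by 178 mm) begins 60 mm behind the grasp point.
Start: joints at [-1.196, 0.494, 1.345, -0, 1.302, -0.096], TCP at [282.944, -557.287, 227.915] pointing down, gripper open.
Joint ranges: [-2.91, 2.91], [-0.82, 2.16], [0.22, 2.67], [-1.22, 4.37], [0.12, 2.79], [-3.08, 3.08]. Speed limits (rad/s): [1.89, 1.89, 2.57, 3.01, 3.01, 3.01].

### API

Orientations are given as a rotation vector (axis times angle).
In Python, from workcell import reach, line_to, goto_joints, let_go, clamp, pause, solve_ik, sense, camera, camera_info, IKError, job_done, search_frame, outline_of, mark_of gives the robot as it stands. Calls block until the motion is done:
- reach(position, orientation): joint-space move of the TCP to a pose.
- line_to(position, velocity=150, frame=None, contact_N=None): straight line of the TCP; frame=None keeps the orientation; velocity is the mean speed in mm/s. With contact_N (N) it stops when the force on the tool has changed by that much, and returns True; else False.
- goto_joints(angles): joint-space move.
- let_go() and clamp(): open the fingers fully, or close them until they stop; the grip force is fixed at half the most.
- pause(seconds).
- solve_ik(position, orientation): joint angles nearest the present ones, or None.
- sense(): the state.
- camera(name): name is "scene" or "top" or "wrist"; returns (picture, depth): 384x512x3 uint8, red, green, blue; 384x512 float32, mm along the optical axis (not along the pixel's ray), 0 where there is no reading.
- camera_info(name): a dict with "intrinsics" (3x3 intrinsics, pixels), "cam_to_world" (4x4, takes a point from camera to world coordinates). Camera axes: x right, y up, looking along -z (the intrinsics and any distortion apply to the point x, -y, -z); pixel columns grow to the right and rows downward; lengths in mm; the calibration is good to about 2 mm. A picture is of the moment at which its call begins: read the wrist's pose just before it. camera_info takes no time and is no camera call; for the wrist camera it gives the pose at the moment of the call.
A pose or a line that the arm cannot do raises IKError and nothing moves.
- job_done(): hands the job in; it is judged then, once.
Trained networks look in the newest picture that a camera, given by its name, has taken for a name from the list of things; names that differ only in an ending like _2 or _b are one class to them, and where a whole thing is asked for, a point or a joint stands for the part that bears it (a point fixed in the world has none). Each returns a list of dicts, best first, with "confidence" (0 to 1); they miss things now and then, are a little off and sometimes report something else, mostly with a low value. They report only what shows in the picture. A call takes as long as a camera call.
- search_frame(camera, name): "at" ([column, row] in pixels, amid what is visible of it).
- outline_of(camera, name): "region" (384x512 bool, what is visible of it) and "at" ([column, row] in pixels, amid what is visible of it).
- mark_of(camera, name): "at" ([column, row] in pixels: a listed point, or the origin of a listed thing).
The state is a dict: "t": time; "joints": joint angles; "qd": joint speeds; "joint_torque": joint torques, N m; "position": TCP position; "tool_rot": TCP orientation; "force": force on the tool from outside, world axes, zero at the start; "ft_torque": the same for the moment, N m; "finger_gap": opening from 0.0 (shut) to 1.0 (fully open); "gripper_force": force on a finger pad.
Only numpy, scipy, OpenCV 4.12 (cv2) and the standard library are available. Lean on these libraries where they do the work, as an engineer would, in place of code of your own. Each camera call takes 0.05 s, during which the arm holds its last target. There are 200 camera calls.

### The job

Take the cylindrical cell out of its two-saddle rest and load it into the bay of the test fixture: with its button end raised, put its flat end in under the hood and press the spring plunger back, then tip the button end down in front of the fixed contact wall and let go, so that the cell lies level and fully home, bedded down in both saddles and held by the spring. Be gentle: feel for the spring and never drive the plunger hard against its stop (keep the cell's push on the fixture under 12 N while you press and tip), do not drop the cell, and leave the other things on the bench where they are.

Things in the scene. Friction and masses are not known exactly. Their poses are not given: they have to be found in the camera images.
- cell: Dark metal cylindrical cell, 26 mm diameter, 70 mm long over all (68 mm body, 2 mm long 10 mm wide button), about 0.1 kg. Origin at its centre; x along its axis to the button end. It starts level in the rest, axis 44 mm above the bench. Grasp it round its middle from above: 40 mm of its length is free between the rest's saddles, down to a plate 8 mm above the bench.
- button_end (a point): Tip of the cell's button, 35 mm from its centre along its +x.
- flat_end (a point): Centre of the cell's flat end, 35 mm from its centre along its -x.
- rest: Low grey fixed rest, 80 x 60 mm plate 8 mm thick with two V saddles at x = -26 and +26 mm, 10 mm thick, 48 mm wide, their arms up to 43 mm above the bench. Origin under its middle at bench height; x along the cell.
- fixture: Fixed test fixture: aluminium base 170 x 80 x 10 mm (x = -103 to +67 mm) with a grey and black plastic bay on it. Origin on the bench under the bay's nominal middle, z up, x along the bay from the spring plunger (-x) to the contact wall (+x). The whole bay is clamped fast in a slot, up to 11 mm to -x or +x of nominal: this shift is NOT measured; find it by feel or sight.
- bay_middle (a point): Nominal middle of the bay on its axis, 44 mm above the bench; a loaded cell's centre lies here plus the bay's shift. Two V saddles, at 18..26 mm to -x and 20..30 mm to +x of here, 48 mm wide, arms up to 43 mm above the bench, carry the cell at axis height (spring friction can hold it a few mm high until pressed down with 8 N); between them it is open for fingers down to a plate 16 mm above the bench.
- plunger_tip (a point): Nominal place of the tip of the plunger's brass dome (6 mm radius, on the bay's axis) at rest, 26 mm to -x of the middle; shifts with the bay. It slides 13 mm to -x, to a hard stop. Pushes back with 1.7 N at first touch plus 0.5 N per mm: 6.2 N at 9 mm (cell home), 8.2 N at the stop. To let the button end down it must be pressed 9.5 to 12 mm (6.4 to 7.7 N).
- wall_face (a point): Nominal place of the top inner edge of the fixed contact wall, 35 mm to +x of the middle, 48 mm above the bench; shifts with the bay. The wall is 8 mm thick and 44 mm wide; the loaded cell's button bears on it.
- hood_edge (a point): Nominal place of the middle of the front lower edge of the hood, the black roof over the plunger; shifts with the bay. The hood reaches 54 mm from here to -x; underside 71 mm, top 77 mm above the bench; it stands on two cheeks 34 mm apart. It is too low for the cell to pass over the wall level, so the cell goes in tilted 15 to 25 degrees, flat end low.
- lamp_shade (a point): Middle of the lower rim of the black desk lamp's shade, which hangs fixed over the bench between rest and fixture: about 245 mm across at the rim, 255 to 440 mm above the bench. Its arm runs from there back and to the left (+x, +y). Keep the gripper's body and wrist clear of it: pass on the robot's side of it.
- multimeter: Loose red and black multimeter, 150 x 78 x 44 mm, lying flat; a bystander. Origin under its middle.
- board: Loose green circuit board, 38 x 38 x 9 mm; a bystander. Origin under its middle.
- lipo_pack: Loose battery pack, block 36 x 78 x 30 mm with a lead; a bystander. Origin at its underside.
- solder_reel: Loose small blue solder reel, 53 x 65 x 32 mm; a bystander. Origin under its middle.

How it is judged:
By the outcome, as a careful person would: the job done as asked, in the order asked, and still so for the second after the job is handed in, with the robot touching nothing.
It also fails if it takes over 67 s, if anything falls off the work surface, if the arm or the gripper's body presses on something with over 40 N, if the wrist force passes 120 N, or if a joint passes its speed limit or range.

## Working session

There is one attempt and no reset: what is moved stays moved. The work goes in short steps, each a Python script; the robot and the scene stay as the last script left them, time stands still between calls to the robot, and variables do not carry over. Pictures are saved under pics/ and viewed, at most 10 in all, crops included, and the job is handed in when it is done.

```bash
ls; mkdir -p pics; cat > h.py <<'E'
import numpy as np, cv2
from workcell import *
from scipy.spatial.transform import Rotation as R
def world(cam,px,depth=None,z=None):
    i=camera_info(cam);K=np.array(i["intrinsics"]);T=np.array(i["cam_to_world"])
    d=np.array([(px[0]-K[0,2])/K[0,0],-(px[1]-K[1,2])/K[1,1],-1.])
    if z is not None:
        w=T[:3,:3]@d; return T[:3,3]+w*(z-T[2,3])/w[2]
    return T[:3,:3]@(d*depth)+T[:3,3]
E
python3 - <<'E'
from h import *
ims=[]
for c in ["scene","top"]:
    p,d=camera(c); np.save(f"pics/{c}_d.npy",d); ims.append(p)
    i=camera_info(c); print(c,[k for k in i],np.round(i["cam_to_world"],3).tolist(),np.round(i["intrinsics"],1).tolist())
    for n,z in [("cell",44),("button_end",44),("flat_end",44),("rest",0),("fixture",0),("bay_middle",44),("plunger_tip",44),("wall_face",48),("hood_edge",71),("lamp_shade",255),("board",0),("multimeter",0),("lipo_pack",0),("solder_reel",0)]:
        for r in mark_of(c,n)[:2]: print(c,n,round(r["confidence"],2),np.round(r["at"],1),np.round(world(c,r["at"],z=z),1))
    cv2.imwrite(f"pics/{c}.png",cv2.resize(p[...,::-1],(800,600)))
print(sense())
E
```

```text
pics
scene ['intrinsics', 'cam_to_world'] [[-0.511, 0.532, -0.675, -375.951], [-0.859, -0.3, 0.414, 534.908], [0.018, 0.791, 0.611, 954.117], [0.0, 0.0, 0.0, 1.0]] [[490.2, 0.0, 251.1], [0.0, 490.2, 180.8], [0.0, 0.0, 1.0]]
scene cell 0.78 [187.6 258.4] [433.1 219.9  44. ]
scene button_end 0.62 [184.1 250.8] [461.6 216.5  44. ]
scene flat_end 0.7 [194.1 274.3] [377.5 228.4  44. ]
scene rest 0.56 [187.5 274.6] [421.4 228.6   0. ]
scene bay_middle 0.67 [286.8 169.3] [ 624.7 -210.4   44. ]
scene bay_middle 0.45 [198.2 273.6] [374.6 218.8  44. ]
scene plunger_tip 0.84 [294.  165.4] [ 630.9 -242.2   44. ]
scene hood_edge 0.58 [296.  160.3] [ 620.4 -240.1   71. ]
scene lamp_shade 0.6 [291.2 170.7] [382.8 -43.7 255. ]
scene multimeter 0.3 [277.8 171.6] [ 677.  -213.6    0. ]
scene solder_reel 0.71 [227.  230.7] [513.6  64.1   0. ]
top ['intrinsics', 'cam_to_world'] [[-0.02, 0.99, -0.139, 340.169], [-0.999, -0.023, -0.025, -8.478], [-0.028, 0.139, 0.99, 1288.136], [0.0, 0.0, 0.0, 1.0]] [[499.0, 0.0, 255.0], [0.0, 499.0, 191.6], [0.0, 0.0, 1.0]]
top cell 0.64 [176.1 228.2] [427.3 222.7  44. ]
[... 845 characters left out ...]
504.8  62.    0. ]
{'t': 1.5, 'joints': array([-1.19648080e+00,  4.93600468e-01,  1.34549175e+00, -9.27667967e-06,
        1.30251402e+00, -9.55401301e-02]), 'qd': array([-0.00039302, -0.00026471,  0.00015425, -0.00165695,  0.00074887,
       -0.00108183]), 'joint_torque': array([-2.46576317e-03, -8.78688097e+01, -3.82247078e+01,  7.04554631e-02,
        4.40892193e-02,  4.63782186e-06]), 'position': array([ 282.9515316 , -557.28298477,  227.9174754 ]), 'tool_rot': array([-3.05528392e+00, -7.31278221e-01,  1.68783703e-05]), 'force': array([0.20191397, 0.07912073, 0.62831893]), 'ft_torque': array([ 0.02532434,  0.01068015, -0.08576591]), 'gripper_force': 0.0, 'finger_gap': 0.9969004927206352}
```

View pics/top.png

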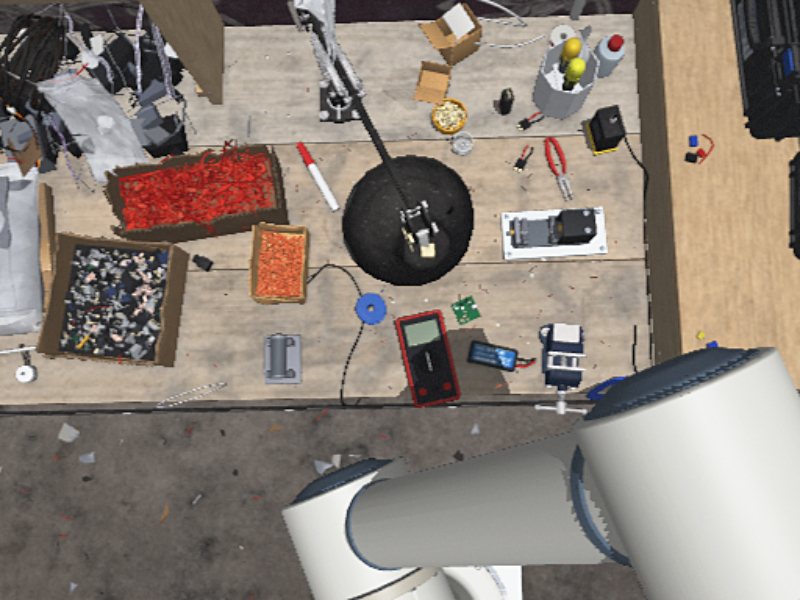

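View pics/scene.png

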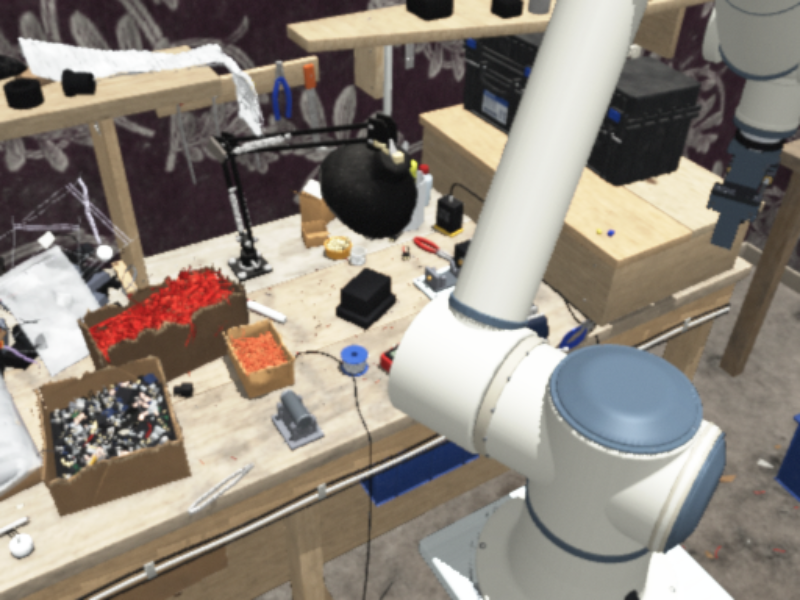

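The top view shows the cell in its rest near (282,358), the lamp shade centred at (408,220), and the fixture at (553,233) with the hood to the right. So the fixture's +x points left, which is roughly world +y. The lipo pack, multimeter, board and reel lie between the two. Next I'll look closer with the wrist camera.

```bash
python3 - <<'E'
from h import *
T=np.array(camera_info("wrist")["cam_to_world"]);s=sense()
Rt=R.from_rotvec(s["tool_rot"]).as_matrix()
print("cam in tool",np.round(Rt.T@(T[:3,3]-s["position"]),1),np.round(Rt.T@T[:3,:3],2).tolist(), np.round(Rt,2).tolist())
d=np.load("pics/top_d.npy")
# lamp extents from the depth
i=camera_info("top");K=np.array(i["intrinsics"]);Tt=np.array(i["cam_to_world"])
v,u=np.mgrid[:384,:512];P=np.stack([(u-K[0,2])/K[0,0],-(v-K[1,2])/K[1,1],-np.ones(u.shape)],-1)*d[...,None]@Tt[:3,:3].T+Tt[:3,3]
m=(u>215)&(u<305)&(v>95)&(v<185)&(P[...,2]>230)&(P[...,2]<445)
print("lamp",P[m].min(0),P[m].max(0))
for tag,ur,vr in [("fixture",(315,400),(125,172))]:
    m=(u>ur[0])&(u<ur[1])&(v>vr[0])&(v<vr[1])
    hood=P[m&(P[...,2]>70)&(P[...,2]<90)];print("hood",np.round(np.percentile(hood,[2,50,98],axis=0),0).tolist(),len(hood))
# candidate view poses
def yawpose(a): return (R.from_euler("z",a)*R.from_euler("x",np.pi)).as_rotvec()
for a in np.arange(0,360,45):
    for p in [(570,-215,260),(425,222,250)]:
        q=solve_ik(p,yawpose(np.radians(a))); print(a,p,None if q is None else np.round(q,2))
E
```

```text
cam in tool [  75.4    0.2 -157.4] [[-0.0, 0.96, 0.26], [1.0, 0.0, -0.0], [-0.0, 0.26, -0.96]] [[0.89, 0.45, -0.0], [0.45, -0.89, 0.0], [-0.0, -0.0, -1.0]]
lamp [498.58980406 -83.53558598 274.75767259] [654.39501189  86.16291916 444.84167351]
hood [[606.0, -291.0, 71.0], [627.0, -265.0, 77.0], [649.0, -239.0, 83.0]] 391
0 (570, -215, 260) [-0.46  0.44  1.34 -0.    1.36  1.11]
0 (425, 222, 250) [ 0.36  0.26  1.66 -0.    1.22  1.93]
45 (570, -215, 260) [-0.46  0.44  1.34 -0.    1.36  0.33]
45 (425, 222, 250) [ 0.36  0.26  1.66 -0.    1.22  1.14]
90 (570, -215, 260) [-0.46  0.44  1.34  0.    1.36 -0.46]
90 (425, 222, 250) [ 0.36  0.26  1.66 -0.    1.22  0.36]
135 (570, -215, 260) [-0.46  0.44  1.34  0.    1.36 -1.24]
135 (425, 222, 250) [ 0.36  0.26  1.66 -0.    1.22 -0.43]
180 (570, -215, 260) [-0.46  0.44  1.34  0.    1.36 -2.03]
180 (425, 222, 250) [ 0.36  0.26  1.66  0.    1.22 -1.21]
225 (570, -215, 260) [-0.46  0.44  1.34 -0.    1.36 -2.81]
225 (425, 222, 250) [ 0.36  0.26  1.66  0.    1.22 -2.  ]
270 (570, -215, 260) [-0.46  0.44  1.34 -0.    1.36  2.68]
270 (425, 222, 250) [ 0.36  0.26  1.66  0.    1.22 -2.78]
315 (570, -215, 260) [-0.46  0.44  1.34 -0.    1.36  1.9 ]
315 (425, 222, 250) [ 0.36  0.26  1.66 -0.    1.22  2.71]
```

```bash
cat >> h.py <<'E'
def yaw(a,tilt=0): # tool down, tool x at world heading a deg; tilt about world x
    return (R.from_euler("x",tilt,degrees=True)*R.from_euler("z",a,degrees=True)*R.from_euler("x",180,degrees=True)).as_rotvec()
def cloud(cam,d):
    i=camera_info(cam);K=np.array(i["intrinsics"]);T=np.array(i["cam_to_world"])
    v,u=np.mgrid[:384,:512]
    return np.stack([(u-K[0,2])/K[0,0],-(v-K[1,2])/K[1,1],-np.ones(u.shape)],-1)*d[...,None]@T[:3,:3].T+T[:3,3]
def marks(c,L):
    for n,z in L:
        for r in mark_of(c,n)[:1]: print(c,n,round(r["confidence"],2),np.round(r["at"],0),np.round(world(c,r["at"],z=z),1))
E
python3 - <<'E'
from h import *
reach((610,-225,200),yaw(270)); pause(.3)
p,d=camera("wrist");P=cloud("wrist",d);np.savez("pics/fix.npz",p=p,P=P)
marks("wrist",[("fixture",0),("bay_middle",44),("plunger_tip",44),("wall_face",48),("hood_edge",71)])
cv2.imwrite("pics/w1.png",cv2.resize(p[...,::-1],(800,600)))
reach((400,-150,230),yaw(315));reach((345,0,230),yaw(0));reach((425,215,200),yaw(0)); pause(.3)
p,d=camera("wrist");P=cloud("wrist",d);np.savez("pics/rest.npz",p=p,P=P)
marks("wrist",[("cell",44),("button_end",44),("flat_end",44),("rest",0)])
cv2.imwrite("pics/w2.png",cv2.resize(p[...,::-1],(800,600)))
print(sense()["t"])
E
```

```text
wrist fixture 0.71 [249. 173.] [ 623.6 -218.9    0. ]
wrist bay_middle 0.8 [245. 185.] [ 626.1 -215.9   44. ]
wrist plunger_tip 0.79 [241. 159.] [ 629.8 -242.9   44. ]
wrist wall_face 0.6 [245. 215.] [ 627.1 -184.4   48. ]
wrist hood_edge 0.55 [245. 158.] [ 625.1 -248.1   71. ]
wrist cell 0.68 [254. 172.] [431.3 220.3  44. ]
wrist button_end 0.57 [256. 142.] [461.8 219.   44. ]
wrist flat_end 0.64 [253. 205.] [395.1 221.9  44. ]
wrist rest 0.78 [256. 169.] [424.2 219.4   0. ]
7.625
```

View pics/w1.png

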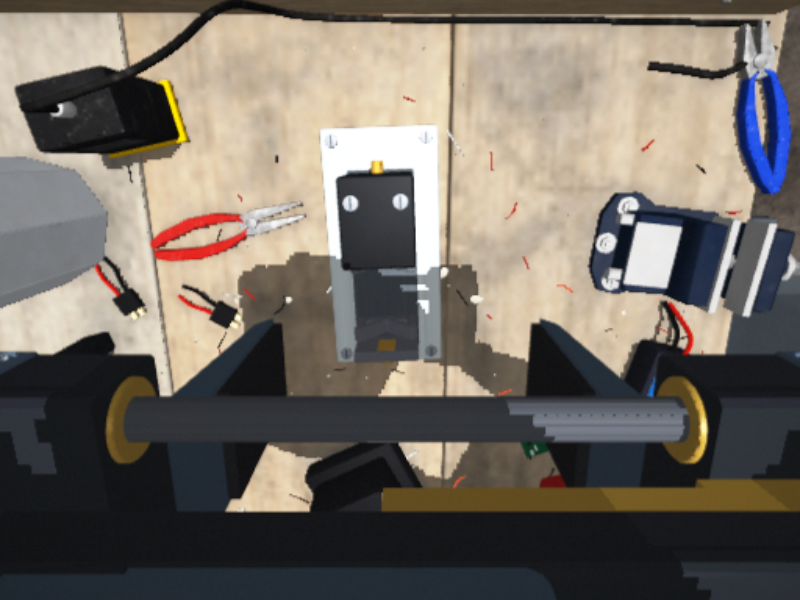

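View pics/w2.png

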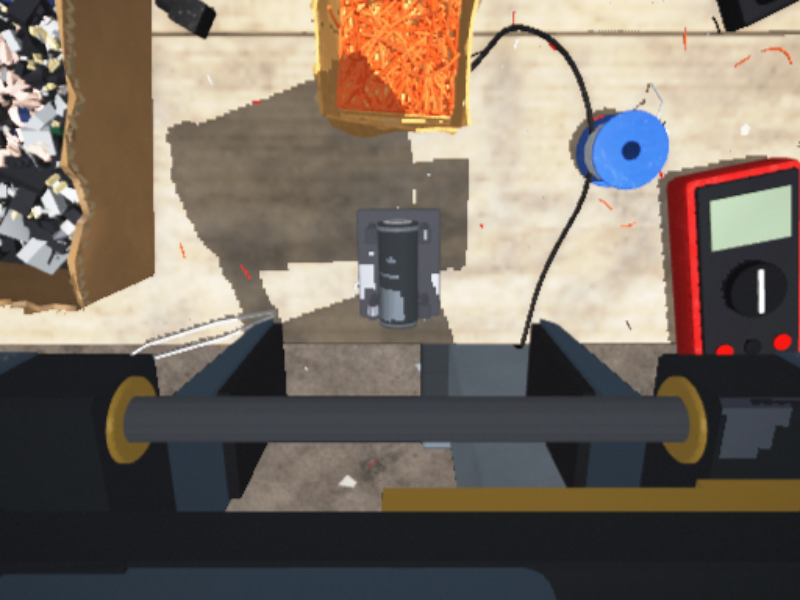

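w1 shows the fixture at (385,243) with the hood at its far end (375,220). The wall and its brass contact are near (385,345). w2 shows the cell in the rest at (397,272), with a crimped end towards the top (+x). I'll measure from the depth clouds and zoom in.

```bash
python3 - <<'E'
import numpy as np,cv2
F=np.load("pics/fix.npz");P=F["P"];p=F["p"]
v,u=np.mgrid[:384,:512];reg=(u>200)&(u<290)&(v>75)&(v<235)
def q(m,n):
    X=P[m]; r=cv2.minAreaRect(X[:,:2].astype(np.float32));b=cv2.boxPoints(r)
    print(n,len(X),"c",np.round(r[0],1),"size",np.round(r[1],1),"ang",round(r[2],1),"z",np.round(np.median(X[:,2]),1),"pct",np.round(np.percentile(X[:,:2],[1,50,99],axis=0),1).tolist())
q(reg&(abs(P[...,2]-77)<3),"hood")
q(reg&(abs(P[...,2]-10)<2.5),"base")
q(reg&(abs(P[...,2]-48)<2.5),"wall")
q(reg&(abs(P[...,2]-43)<2),"arms")
q(reg&(abs(P[...,2]-16)<2),"floor")
# profile down the axis
for c in range(232,262,6): print(c,[(int(round(P[r,c,1])),int(round(P[r,c,2]))) for r in range(160,234,2)])
a=cv2.resize(p[70:240,190:300,::-1],None,fx=3.5,fy=3.5,interpolation=2)
G=np.load("pics/rest.npz");P=G["P"];p=G["p"]
reg=(u>220)&(u<290)&(v>125)&(v<215)
q(reg&(P[...,2]>49),"cell");q(reg&(abs(P[...,2]-8)<2.5),"plate");q(reg&(P[...,2]>6),"rest+cell")
for r in range(136,216,5):
    m=reg[r]&(P[r,:,2]>45)
    if m.any(): x=P[r][m];print(r,np.round([x[:,0].mean(),x[:,1].min(),x[:,1].max(),x[:,2].max()],1))
b=cv2.resize(p[125:215,225:285,::-1],None,fx=6.6,fy=6.6,interpolation=2)
h=max(a.shape[0],b.shape[0]);pad=lambda i:cv2.copyMakeBorder(i,0,h-i.shape[0],0,4,0)
cv2.imwrite("pics/z1.png",np.hstack([pad(a),pad(b)])[:600,:800]);
E
```

```text
hood 2832 c [ 628.5 -263.9] size [44.1 54.1] ang 1.9 z 77.5 pct [[606.5, -290.2], [628.2, -264.2], [649.8, -237.7]]
base 4871 c [ 627.5 -235.7] size [ 80.1 169.7] ang 2.0 z 10.4 pct [[586.9, -319.7], [618.3, -267.8], [668.2, -154.7]]
wall 396 c [ 626.2 -232.3] size [ 43.6 132.6] ang 0.9 z 48.1 pct [[603.5, -298.5], [627.2, -172.0], [645.9, -166.2]]
arms 176 c [ 626.1 -232.6] size [ 42.8 118.6] ang 1.3 z 42.5 pct [[604.5, -230.3], [625.2, -183.3], [646.2, -173.3]]
floor 1353 c [ 627.4 -236.2] size [ 71.6 158.9] ang 2.2 z 16.4 pct [[599.0, -312.0], [625.6, -206.9], [659.0, -161.7]]
232 [(-248, 78), (-246, 77), (-244, 78), (-242, 78), (-241, 78), (-239, 77), (-228, 38), (-221, 18), (-219, 16), (-216, 17), (-214, 17), (-212, 17), (-210, 17), (-207, 16), (-205, 17), (-203, 18), (-200, 17), (-198, 17), (-196, 17), (-193, 17), (-191, 17), (-188, 17), (-189, 25), (-188, 29), (-189, 38), (-187, 41), (-185, 42), (-183, 42), (-181, 42), (-173, 29), (-174, 35), (-173, 40), (-173, 46), (-172, 49), (-170, 49), (-167, 48), (-145, 1)]
238 [(-299, 357), (-246, 78), (-244, 78), (-242, 77), (-240, 76),
[... 1790 characters left out ...]
ct [[395.5, 208.1], [430.9, 220.0], [500.5, 231.9]]
plate 1646 c [427.1 220.1] size [79.5 60. ] ang 0.6 z 8.4 pct [[389.6, 190.3], [432.4, 211.9], [466.7, 249.7]]
rest+cell 3809 c [443.9 220.3] size [113.1  59.9] ang 0.6 z 41.1 pct [[391.9, 190.9], [432.0, 219.2], [466.7, 249.2]]
141 [466.1 211.2 225.1 357.6]
146 [459.  208.3 233.   58.3]
151 [454.1 208.2 232.   58.6]
156 [449.2 208.2 232.1  57.5]
161 [444.3 208.2 232.1  58.4]
166 [439.3 208.2 232.2  57.7]
171 [434.2 208.2 232.3  57.6]
176 [432.  208.2 232.6 357.6]
181 [424.1 208.2 231.4  57.7]
186 [419.  208.2 231.5  58.1]
191 [413.7 208.1 231.6  58. ]
196 [408.5 208.1 231.7  58.2]
201 [407.2 208.1 231.7 357.6]
206 [397.9 208.1 231.8  57.8]
```

View pics/z1.png

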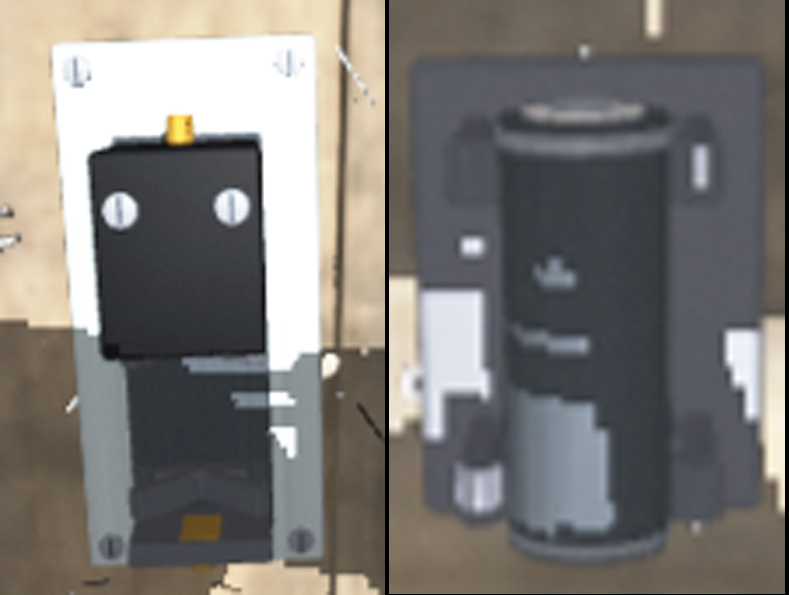

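The button end points to world +x, in agreement with the networks. The wall face and saddles put the bay at about +9 mm shift, with its middle near (626.6, -208.8), heading 92°. Before picking, I'll plan and check the geometry and IK offline.

```bash
cat >> h.py <<'E'
M=np.array([626.6,-208.8]); H=np.radians(92.0); G=1.0   # bay middle, heading, TCP ahead of the cell centre
def cell_c(th,p,m=1.0,back=0.):
    """cell centre (bay x, z) for tilt th deg, plunger press p, saddle margin m, drawn back along the axis"""
    t=np.radians(th);e=np.array([np.cos(t),np.sin(t)])
    k=np.array([-32-p,44])@e+41                       # c.e
    z26=44+m+(np.sqrt(169+169/np.cos(t)**2)-np.sqrt(338))
    n=np.array([-e[1],e[0]]); h=np.array([-26,z26])@n # c.n, same for all points on the axis
    return (k+back)*e+h*n,e
def tcp(th,p,m=1.0,back=0.,s=0.,up=0.,a0=270):
    c,e=cell_c(th,p,m,back); c=c+G*e
    u=np.array([np.cos(H),np.sin(H)]);xy=M+u*(c[0]+s)
    Rm=R.from_euler("z",H)*R.from_euler("y",-th,degrees=True)   # cell frame -> world
    rot=Rm*R.from_euler("z",a0-90,degrees=True)*R.from_euler("x",180,degrees=True)
    return np.array([*xy,c[1]+up]),rot.as_rotvec()
E
python3 - <<'E'
from h import *
for p in (10.75,11.2):
  for th in (18,14,10,6,3,0):
    c,e=cell_c(th,p);n=np.array([-e[1],e[0]])
    pts=[c+33*e-13*n,c+35*e-5*n,c+35*e+5*n]
    tips=[c+G*e+a*e-14*n for a in (-16,16)]
    print(p,th,np.round(c,1),"front",np.round(pts,1).tolist(),"tips",np.round(tips,1).tolist())
for a0 in (270,90):
  for args in [(18,0,1,35,0,60),(18,0,1,35),(18,11),(9,11),(0,11)]:
    pos,rv=tcp(*args,a0=a0);q=solve_ik(pos,rv);print(a0,np.round(pos,1),None if q is None else np.round(q,2))
for a in (180.6,.6): print(np.round(solve_ik((428.5,220.1,44),yaw(a)),2))
i=camera_info("top")
for px in [(562,355),(495,355)]: print(world("top",(px[0]*.64,px[1]*.64),z=50), np.load("pics/top_d.npy")[int(px[1]*.64),int(px[0]*.64)])
E
```

```text
10.75 18 [-2.6 53.1] front [[32.8, 50.9], [32.2, 59.1], [29.2, 68.7]] tips [[-12.5, 35.1], [17.9, 45.0]]
10.75 14 [-2.3 51.2] front [[32.9, 46.6], [32.9, 54.8], [30.5, 64.5]] tips [[-13.5, 34.0], [17.6, 41.7]]
10.75 10 [-2.1 49.4] front [[32.7, 42.3], [33.3, 50.5], [31.5, 60.4]] tips [[-14.4, 33.0], [17.1, 38.5]]
10.75 6 [-1.9 47.6] front [[32.3, 38.1], [33.4, 46.3], [32.4, 56.2]] tips [[-15.4, 32.1], [16.5, 35.4]]
10.75 3 [-1.8 46.3] front [[31.8, 35.0], [33.4, 43.1], [32.9, 53.1]] tips [[-16.1, 31.5], [15.9, 33.2]]
10.75 0 [-1.8 45. ] front [[31.2, 32.0], [33.2, 40.0], [33.2, 50.0]] tips [[-16.8, 31.0], [15.2, 31.0]]
11.2 18 [-3. 53.] front [[32.4, 50.8], [31.8, 59.0], [28.7, 68.5]] tips [[-12.9, 35.0], [17.5, 44.9]]
11.2 14 [-2.7 51.1] front [[32.5, 46.5], [32.5, 54.7], [30.0, 64.4]] tips [[-13.9, 33.9], [17.2, 41.6]]
11.2 10 [-2.5 49.3] front [[32.3, 42.2], [32.8, 50.4], [31.1, 60.3]] tips [[-14.8, 32.9], [16.7, 38.5]]
11.2 6 [-2.3 47.5] front [[31.8, 38.1], [33.0, 46.2], [31.9, 56.2]] tips [[-15.8, 32.0], [16.0, 35.4]]
11.2 3 [-2.3 46.3] front [[31.4, 35.0], [33.0, 43.1], [32.4,
[... 267 characters left out ...]
1  2.48]
270 [ 626.7 -210.7   53.3] [-0.55  0.8   1.3   0.28  1.23  2.44]
270 [ 626.6 -210.1   49. ] [-0.48  0.77  1.36  0.15  1.1   2.55]
270 [ 626.6 -209.8   45. ] [-0.41  0.74  1.42  0.    0.98  2.69]
90 [ 625.2 -167.5  127.4] [-0.5   0.69  1.3   0.28  1.32 -0.62]
90 [ 625.2 -167.5   67.4] [-0.5   0.76  1.34  0.29  1.21 -0.66]
90 [ 626.7 -210.7   53.3] [-0.55  0.8   1.3   0.28  1.23 -0.7 ]
90 [ 626.6 -210.1   49. ] [-0.48  0.77  1.36  0.15  1.1  -0.59]
90 [ 626.6 -209.8   45. ] [-0.41  0.74  1.42  0.    0.98 -0.45]
[ 0.35  0.58  1.88 -0.    0.68 -1.23]
[0.35 0.58 1.88 0.   0.68 1.91]
[ 419.50500261 -233.4175154    50.        ] 1212.967
[ 421.78701015 -127.9729935    50.        ] 1255.4697
```

```bash
sed -i 's/G=1.0 /G=2.0 /' h.py; python3 - <<'E'
from h import *
cx,cy=427.8,220.1
reach((cx+2,cy,150),yaw(180.6)); 
print(line_to((cx+2,cy,44),velocity=90,contact_N=6)); f0=sense()["force"]
clamp(); pause(.3); s=sense(); print(s["position"],s["force"]-f0,s["finger_gap"],s["gripper_force"])
line_to((cx+2,cy,64),velocity=40); pause(.2); s=sense();print(s["force"]-f0,s["finger_gap"],s["t"])
line_to((cx+2,cy,170),velocity=150)
p,d=camera("scene");P=cloud("scene",d); marks("scene",[("cell",170),("button_end",170),("flat_end",170)])
x,y=int(187),int(225)
cv2.imwrite("pics/s2.png",cv2.resize(p[150:310,90:300,::-1],(787,600),interpolation=2))
E
```

```text
False
[428.55923133 219.6228114   43.72981387] [-5.58309267 -2.34840713  0.8648565 ] 0.27946198871570055 31.786978919408284
[ 0.38530646 -0.21658295 -0.93690339] 0.2792811388392785 13.875
scene cell 0.47 [185. 224.] [424.7 221.6 170. ]
scene button_end 0.55 [180. 215.] [458.3 220.2 170. ]
scene flat_end 0.67 [192. 236.] [380.5 224.5 170. ]
```

View pics/s2.png

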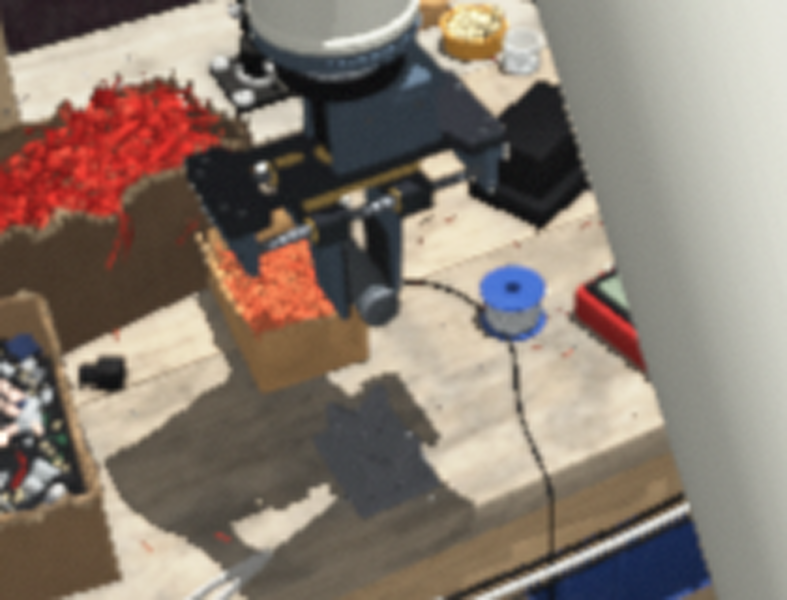

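The cell is gripped level between the pads at about (376,305), flat end facing the robot, and the rest below is empty. Next is the carry round the robot side of the lamp to above the bay.

```bash
python3 - <<'E'
from h import *
reach((350,30,170),yaw(90)); reach((400,-160,170),yaw(0)); reach((520,-265,170),yaw(-60))
pos,rv=tcp(18,0,1,35,0,60); reach(pos,rv); pause(.4)
s=sense(); print(pos,s["position"],s["force"],s["finger_gap"],s["t"],np.round(s["joints"],2))
p,d=camera("top"); P=cloud("top",d); marks("top",[("cell",127),("button_end",135),("flat_end",115)])
p,d=camera("wrist"); P=cloud("wrist",d); np.savez("pics/pre.npz",p=p,P=P)
marks("wrist",[("plunger_tip",44),("hood_edge",71),("flat_end",115),("cell",127)])
cv2.imwrite("pics/w3.png",cv2.resize(p[...,::-1],(800,600)))
E
```

```text
[ 625.12302915 -166.50508857  127.67773183] [ 624.96473484 -166.76194515  128.1166916 ] [-0.22104721  0.49989512 -1.63544635] 0.277430258903865 19.15 [-0.49  0.69  1.31  0.28  1.32  2.52]
top cell 0.57 [332. 140.] [ 622.8 -163.9  127. ]
top button_end 0.56 [315. 141.] [ 619.8 -124.   135. ]
wrist plunger_tip 0.61 [261.  58.] [ 628.  -244.4   44. ]
wrist hood_edge 0.94 [262.  64.] [ 627.6 -246.6   71. ]
wrist flat_end 0.72 [262. 178.] [ 626.3 -199.3  115. ]
wrist cell 0.63 [261. 238.] [ 625.7 -168.7  127. ]
```

View pics/w3.png

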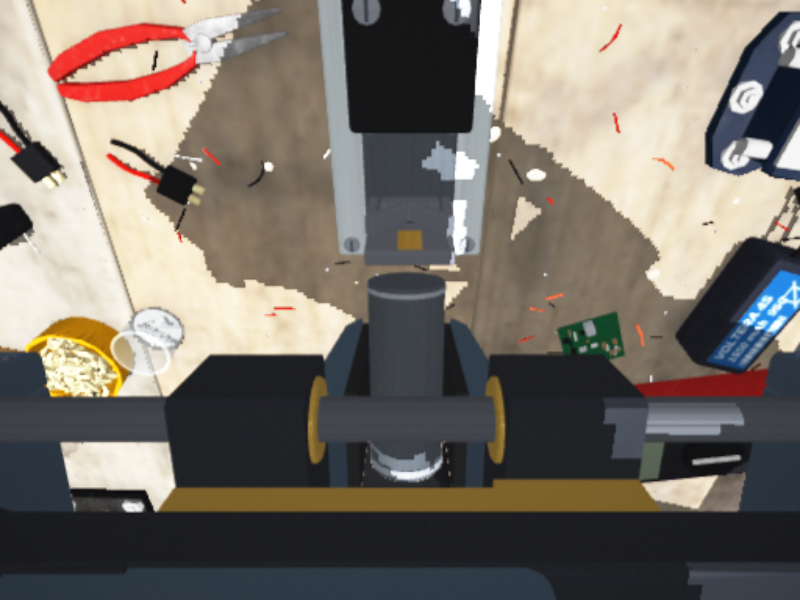

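The wrist view shows the cell held with its flat end at (407,287), lined up with the bay axis at about x≈411 px. I'll refine the grip offset and bay position from this cloud.

```bash
python3 - <<'E'
from h import *
F=np.load("pics/pre.npz");P=F["P"];s=sense()
v,u=np.mgrid[:384,:512]
Rm=(R.from_euler("z",H)*R.from_euler("y",-18,degrees=True)).as_matrix()
L=(P-s["position"])@Rm
m=(u>230)&(u<292)&(v>170)&(v<225)&(abs(L[...,1])<16)&(L[...,2]>-5)&(L[...,2]<20)
X=L[m];print(len(X),"axial",np.percentile(X[:,0],[0,1,2,5]),"lat",np.percentile(X[:,1],[1,99]),"top",[round(np.percentile(X[(X[:,0]>a)&(X[:,0]<a+5)][:,2],97),1) for a in (-35,-30,-25,-20)])
u2=np.array([np.cos(H),np.sin(H)]);B=np.stack([(P[...,:2]-M)@u2,(P[...,:2]-M)@np.array([-u2[1],u2[0]]),P[...,2]],-1)
reg=(u>200)&(u<320)&(v<172)
w=B[reg&(abs(B[...,2]-48.3)<1.5)&(abs(B[...,1])<26)&(B[...,0]>25)&(B[...,0]<50)];print("wall",len(w),np.percentile(w,[2,50,98],axis=0).round(1).tolist())
hd=B[reg&(abs(B[...,2]-77)<2.5)];print("hood",np.percentile(hd,[2,50,98],axis=0).round(1).tolist())
sd=B[reg&(B[...,2]>25)&(B[...,2]<44)&(abs(B[...,1])<23)&(B[...,0]>10)&(B[...,0]<32)];print("saddle",np.percentile(sd,[2,50,98],axis=0).round(1).tolist())
ba=B[reg&(abs(B[...,2]-10)<2)];print("base lat",np.percentile(ba[:,1],[1,99]))
E
```

```text
2531 axial [-36.17882541 -35.93351427 -35.88146499 -35.77423328] lat [-14.99029599  14.60614399] top [np.float64(14.3), np.float64(14.0), np.float64(14.2), np.float64(14.0)]
wall 511 [[34.7, -20.6, 47.0], [38.1, 0.5, 48.2], [41.7, 20.9, 49.4]]
hood [[-68.1, -20.7, 75.9], [-49.7, 0.1, 77.4], [-29.4, 21.2, 78.9]]
saddle [[19.6, -20.2, 25.3], [22.5, 0.6, 35.1], [29.3, 20.7, 43.3]]
base lat [-39.32600534  39.67702193]
```

```bash
sed -i 's/G=2.0 /G=1.0 /; s/c\[1\]+up\])/c[1]+up-0.3])/' h.py; cat >> h.py <<'E'
def press_est(pos,th):
    "plunger press from the actual TCP at tilt th"
    t=np.radians(th);e=np.array([np.cos(t),np.sin(t)]);u=np.array([np.cos(H),np.sin(H)])
    b=np.array([(pos[:2]-M)@u,pos[2]+.3]); k=b@e-G-41     # = C.e
    return -32-(k-44*e[1])/e[0]
def fax(f,th):
    e=np.array([np.cos(H)*np.cos(np.radians(th)),np.sin(H)*np.cos(np.radians(th)),np.sin(np.radians(th))]);return f@e
E
python3 - <<'E'
from h import *
th=18
def go(th,p,back=0,up=0,v=40,c=4,m=1.0):
    pos,rv=tcp(th,p,m,back,0,up); r=line_to(pos,velocity=v,frame=rv,contact_N=c); s=sense()
    print(r,"err",np.round(s["position"]-pos,2),"f",np.round(s["force"],2),"p",round(press_est(s["position"],th),2),s["t"]); return r,s
r,s=go(th,0,35,0,60,4)
if not r:
    r,s=go(th,0,6,0,30,3)
    if not r:
        pause(.3); f0=sense()["force"]
        r,s=go(th,4,0,0,6,1.3); pause(.2);s=sense(); print("touch",press_est(s["position"],th),s["force"]-f0,fax(s["force"]-f0,th)); np.save("f0.npy",f0)
E
```

```text
False err [ 0.25 -0.13  0.38] f [ 1.19  0.57 -1.24] p -36.79 20.7583
False err [0.01 0.19 0.04] f [-0.64  0.26 -1.76] p -6.51 21.875
True err [-0.39  3.34  0.64] f [-0.01  1.44  1.1 ] p 0.44 23.2333
touch 0.35729601120309695 [-0.69460643  1.68414234  1.40134014] 2.0568317029136653
```

```bash
python3 - <<'E'
from h import *
f0=np.load("f0.npy");th=18;cmd=5
for i in range(7):
    pos,rv=tcp(th,cmd); r=line_to(pos,velocity=12,frame=rv,contact_N=5); pause(.15); s=sense()
    p=press_est(s["position"],th);F=fax(s["force"]-f0,th)
    print(r,"cmd",round(cmd,2),"p",round(p,2),"F",round(F,2),np.round(s["force"]-f0,2),"err",np.round(s["position"]-pos,2),round(s["t"],1))
    if r or F>8.3 or p>10.5: break
    cmd+=min(3,10.8-p)
np.save("cmd.npy",cmd)
E
```

```text
True cmd 5 p 2.46 F 2.95 [-0.59  1.71  4.22] err [-0.9   2.58 -0.21] 23.9
```

```bash
python3 - <<'E'
from h import *
f0=np.load("f0.npy");th=18;m=2.0;cmd=3
for i in range(7):
    pos,rv=tcp(th,cmd,m); r=line_to(pos,velocity=12,frame=rv,contact_N=6 if i else None); pause(.15); s=sense()
    p=press_est(s["position"],th);F=fax(s["force"]-f0,th)
    print(r,"cmd",round(cmd,2),"p",round(p,2),"F",round(F,2),np.round(s["force"]-f0,2),"err",np.round(s["position"]-pos,2),round(s["t"],1))
    if r or F>8.5 or p>10.5 or np.linalg.norm(s["force"]-f0)>9: break
    cmd+=min(3,10.8-p)
np.save("cmd.npy",cmd)
E
```

```text
False cmd 3 p 2.91 F 3.78 [-2.23  3.5   1.22] err [-0.16  0.12 -0.1 ] 24.4
False cmd 6 p 5.99 F 6.59 [-1.    5.43  4.52] err [ 0.09 -0.01  0.06] 24.9
False cmd 9 p 8.77 F 6.64 [-0.8   5.64  4.07] err [0.14 0.2  0.12] 25.5
False cmd 11.03 p 10.67 F 8.82 [-1.23  7.12  6.52] err [0.14 0.3  0.22] 25.9
```

```bash
python3 - <<'E'
from h import *
f0=np.load("f0.npy");off=.2
for th,m in [(18,2.7),(15.5,2.7),(13,2.6),(10.5,2.5),(8,2.4),(5.5,2.2),(3,2.0),(0,2.0)]:
    pos,rv=tcp(th,10.75+off,m); r=line_to(pos,velocity=12,frame=rv,contact_N=5); pause(.1); s=sense(); df=s["force"]-f0
    p=press_est(s["position"],th)
    print(r,th,"p",round(p,2),"|F|",round(np.linalg.norm(df),2),np.round(df,2),"err",np.round(s["position"]-pos,2),round(s["t"],1))
    if r or np.linalg.norm(df)>10.5: break
    off=np.clip(off+.7*(10.75-p),-.5,1)
E
```

```text
False 18 p 10.63 |F| 7.83 [-0.43  7.19  3.07] err [ 0.07  0.34 -0.05] 26.3
False 15.5 p 10.56 |F| 7.03 [0.68 6.81 1.63] err [ 0.01  0.53 -0.17] 26.6
False 13 p 10.66 |F| 7.24 [-0.79  7.19 -0.32] err [ 0.03  0.56 -0.2 ] 27.0
False 10.5 p 10.66 |F| 7.97 [-0.16  7.95  0.56] err [-0.05  0.61 -0.2 ] 27.3
False 8 p 10.69 |F| 8.39 [-0.78  8.32  0.72] err [-0.07  0.63 -0.19] 27.7
True 5.5 p 9.75 |F| 8.28 [1.47 6.79 4.5 ] err [-0.24  1.65 -0.66] 28.0
```

```bash
python3 - <<'E'
from h import *
f0=np.load("f0.npy");pause(.2);s=sense()
Rc=(R.from_rotvec(s["tool_rot"])*R.from_euler("x",-180,degrees=True)*R.from_euler("z",-180,degrees=True))
e=Rc.apply([1,0,0]);th=np.degrees(np.arcsin(e[2]));u=np.array([np.cos(H),np.sin(H)])
print("tilt",th,"head",np.degrees(np.arctan2(e[1],e[0])),"bay x,z of TCP",(s["position"][:2]-M)@u,s["position"][2],"df",s["force"]-f0,"mom",s["ft_torque"],"p",press_est(s["position"],th),"gap",s["finger_gap"])
p,d=camera("wrist");P=cloud("wrist",d)
cv2.imwrite("pics/w4.png",cv2.resize(p[60:350,130:390,::-1],(538,600),interpolation=2))
E
```

```text
tilt 5.432691891997424 head 91.93595017844444 bay x,z of TCP -0.03738896698369308 47.62352042579919 df [0.39740639 6.91391011 4.21388708] mom [ 1.10663225 -0.36621208  0.04693622] p 9.853759083361268 gap 0.2781857996890081
```

View pics/w4.png

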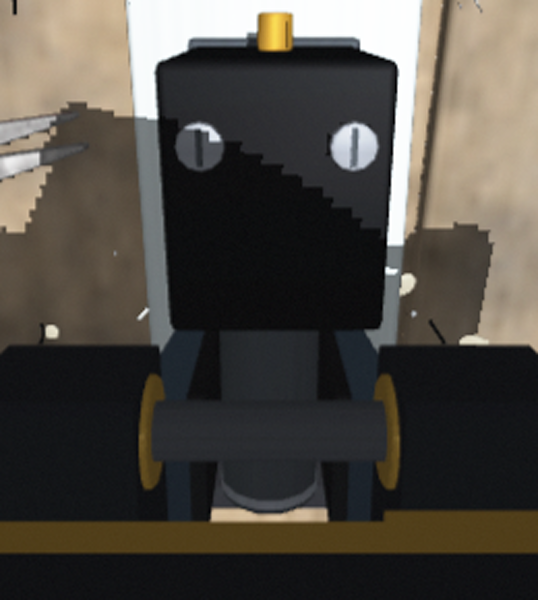

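The picture shows the cell under the hood edge, with its button end near (268,500) and no visible skew. To rule out a slip in the grip, I'll measure the cell's actual pitch from depth.

```bash
python3 - <<'E'
from h import *
p,d=camera("wrist");P=cloud("wrist",d)
u2=np.array([np.cos(H),np.sin(H)]);B=np.stack([(P[...,:2]-M)@u2,(P[...,:2]-M)@np.array([-u2[1],u2[0]]),P[...,2]],-1)
m=(abs(B[...,1])<13)&(B[...,2]>40)&(B[...,2]<70)&(B[...,0]>-27)&(B[...,0]<50)
X=B[m]
for a in range(-28,46,3):
    q=X[(X[:,0]>=a)&(X[:,0]<a+3)]
    if len(q)>15:
        A=q[abs(q[:,1])<4]; print(a+1.5,len(q),"top",np.round(np.median(A[:,2]),1) if len(A) else None,"lat",np.round(np.percentile(q[:,1],[2,98]),1))
E
```

```text
-20.5 37 top 59.0 lat [-6.9  4.2]
-17.5 260 top 59.1 lat [-10.4  12.8]
-14.5 275 top 59.5 lat [-12.2  11.7]
-11.5 292 top 59.9 lat [-12.3  11.7]
-8.5 269 top 60.2 lat [-12.3  11.7]
-5.5 266 top 60.4 lat [-12.7  11.7]
-2.5 237 top 60.4 lat [-12.4  11.7]
0.5 70 top None lat [-12.8  11.8]
15.5 55 top 62.6 lat [-8.2  4.3]
18.5 183 top 62.6 lat [-10.5   8.2]
21.5 211 top 62.8 lat [-12.3  10. ]
24.5 224 top 63.0 lat [-12.4  10.7]
27.5 247 top 63.8 lat [-12.4  11.4]
30.5 81 top 63.5 lat [-12.1  11. ]
39.5 31 top None lat [-12.7  12.7]
42.5 27 top None lat [-12.7  12.7]
```

```bash
python3 - <<'E'
from h import *
f0=np.load("f0.npy");off=.6
for th,m in [(6,2.8),(5.5,2.8),(4.5,2.8),(3,2.8),(1.5,2.8),(0,2.8)]:
    pos,rv=tcp(th,10.75+off,m); r=line_to(pos,velocity=8,frame=rv,contact_N=6); pause(.15); s=sense(); df=s["force"]-f0
    p=press_est(s["position"],th)
    print(r,th,"p",round(p,2),"|F|",round(np.linalg.norm(df),2),np.round(df,2),"err",np.round(s["position"]-pos,2),round(s["t"],1),np.round(s["ft_torque"],2))
    if r or np.linalg.norm(df)>10.5: break
    off=np.clip(off+.7*(10.75-p),-.5,1.2)
E
```

```text
True 6 p 9.79 |F| 8.12 [1.25 7.4  3.09] err [-0.3   1.64 -0.84] 28.8 [ 1.09 -0.33 -0.01]
```

```bash
cat >> h.py <<'E'
def step(th,p,m,f0,v=6):
    pos,rv=tcp(th,p,m); line_to(pos,velocity=v,frame=rv); pause(.12); s=sense(); df=s["force"]-f0
    q=press_est(s["position"],th); n=np.linalg.norm(df)
    print(th,m,"cmd",round(p,2),"p",round(q,2),"|F|",round(n,2),np.round(df,2),"err",np.round(s["position"]-pos,2),round(s["t"],1)); return q,n,df
E
python3 - <<'E'
from h import *
f0=np.load("f0.npy")
for th,p,m in [(5.5,10.3,2.2),(5.5,10.8,2.6),(5.5,11.2,2.8)]:
    q,n,df=step(th,p,m,f0)
    if n>10: break
E
```

```text
5.5 2.2 cmd 10.3 p 9.95 |F| 6.59 [-0.45  6.42  1.42] err [-0.07  0.37 -0.2 ] 29.2
5.5 2.6 cmd 10.8 p 10.42 |F| 7.41 [-0.33  7.41  0.06] err [-0.12  0.41 -0.38] 29.6
5.5 2.8 cmd 11.2 p 10.76 |F| 7.24 [ 0.84  6.97 -1.75] err [-0.14  0.47 -0.42] 29.9
```

```bash
python3 - <<'E'
from h import *
f0=np.load("f0.npy");cmd=11.2
for th,m in [(4.5,2.6),(3.5,2.4),(2.5,2.2),(1.5,2.0),(.7,1.8),(0,1.6)]:
    q,n,df=step(th,cmd,m,f0)
    if n>10.3: break
    cmd=np.clip(cmd+.7*(10.75-q),10.5,11.6)
E
```

```text
4.5 2.6 cmd 11.2 p 10.72 |F| 6.01 [-0.03  5.81 -1.55] err [-0.13  0.51 -0.4 ] 30.3
3.5 2.4 cmd 11.22 p 10.7 |F| 8.21 [-0.54  8.09 -1.27] err [-0.13  0.54 -0.41] 30.7
2.5 2.2 cmd 11.26 p 10.67 |F| 8.7 [ 0.29  8.69 -0.17] err [-0.13  0.61 -0.4 ] 31.1
1.5 2.0 cmd 11.32 p 10.66 |F| 8.11 [-0.29  8.09 -0.47] err [-0.17  0.67 -0.41] 31.4
0.7 1.8 cmd 11.38 p 10.6 |F| 8.96 [-1.2   8.88  0.4 ] err [-0.22  0.78 -0.35] 31.8
0 1.6 cmd 11.49 p 10.59 |F| 11.62 [-2.32 10.86  3.44] err [-0.23  0.89 -0.21] 32.2
```

```bash
python3 - <<'E'
from h import *
f0=np.load("f0.npy")
for p,m in [(10.7,1.6),(10.4,1.6),(10.4,1.2),(10.4,.8),(10.4,.4),(10.4,.1),(10.3,-.2),(10.2,-.5)]:
    q,n,df=step(0,p,m,f0)
    if n>10.3 or df[2]>5: break
E
```

```text
0 1.6 cmd 10.7 p 10.35 |F| 7.46 [-2.33  6.79  2.04] err [-0.22  0.34 -0.19] 32.6
0 1.6 cmd 10.4 p 10.21 |F| 5.95 [-2.15  5.36  1.47] err [-0.19  0.19 -0.17] 32.9
0 1.2 cmd 10.4 p 10.27 |F| 10.2 [-4.13  6.63  6.55] err [-0.2   0.13  0.13] 33.3
```

The side force of -4 N along x together with lift means one V flank is touching, so the cell sits about 1 mm too far to +x. I'll shift it over and bed it down.

```bash
sed -i 's/M=np.array(\[626.6,/M=np.array([625.6,/' h.py; python3 - <<'E'
from h import *
f0=np.load("f0.npy")
for p,m in [(10.4,1.6),(10.4,1.2),(10.4,.8),(10.4,.4),(10.4,.1),(10.3,-.2),(10.2,-.5)]:
    q,n,df=step(0,p,m,f0)
    if n>10 or df[2]>4.5: break
E
```

```text
0 1.6 cmd 10.4 p 10.21 |F| 6.93 [ 1.91  6.66 -0.21] err [ 0.36  0.2  -0.08] 33.8
0 1.2 cmd 10.4 p 10.23 |F| 6.61 [0.55 6.43 1.42] err [ 0.35  0.18 -0.03] 34.1
0 0.8 cmd 10.4 p 10.27 |F| 8.61 [-0.34  7.29  4.58] err [0.33 0.14 0.16] 34.5
```

```bash
python3 - <<'E'
from h import *
f0=np.load("f0.npy")
for p,m in [(9.8,.8),(9.6,.6),(9.4,.4),(9.4,.2)]:
    q,n,df=step(0,p,m,f0)
    if n>9.5 or df[2]>6: break
E
```

```text
0 0.8 cmd 9.8 p 9.8 |F| 6.56 [-0.37  5.71  3.21] err [0.31 0.02 0.15] 34.9
0 0.6 cmd 9.6 p 9.74 |F| 7.55 [-2.09  4.75  5.48] err [ 0.3  -0.13  0.28] 35.2
0 0.4 cmd 9.4 p 9.73 |F| 9.63 [-2.8   4.32  8.14] err [ 0.34 -0.32  0.47] 35.6
```

```bash
sed -i 's/M=np.array(\[625.6,/M=np.array([624.9,/' h.py; python3 - <<'E'
from h import *
f0=np.load("f0.npy")
for p,m in [(9.8,.9),(9.7,.5),(9.6,.2),(9.6,0)]:
    q,n,df=step(0,p,m,f0)
    if n>9.3 or df[2]>6.5: break
E
```

```text
0 0.9 cmd 9.8 p 9.74 |F| 6.57 [1.07 6.31 1.45] err [0.39 0.07 0.02] 36.0
0 0.5 cmd 9.7 p 9.58 |F| 6.84 [0.27 6.48 2.16] err [0.35 0.13 0.02] 36.4
0 0.2 cmd 9.6 p 9.56 |F| 6.76 [-0.17  5.82  3.44] err [0.29 0.05 0.05] 36.8
0 0 cmd 9.6 p 9.55 |F| 8.9 [-0.82  6.55  5.97] err [0.29 0.06 0.21] 37.1
```

The cell is bedded at an axis height of about 44.2 mm. I'll release, go straight up and look.

```bash
python3 - <<'E'
from h import *
let_go(); pause(.2); s=sense(); print(s["force"],s["finger_gap"],s["position"])
p0=s["position"]
line_to((p0[0],p0[1],130),velocity=120)
line_to((p0[0]-10,p0[1]-15,200),velocity=150); pause(.3)
p,d=camera("wrist");P=cloud("wrist",d)
u2=np.array([np.cos(H),np.sin(H)]);M0=np.array([626.4,-208.8]);B=np.stack([(P[...,:2]-M0)@u2,(P[...,:2]-M0)@np.array([-u2[1],u2[0]]),P[...,2]],-1)
X=B[(abs(B[...,1])<13)&(B[...,2]>40)&(B[...,2]<70)&(B[...,0]>-27)&(B[...,0]<50)]
for a in range(-28,46,4):
    q=X[(X[:,0]>=a)&(X[:,0]<a+4)]
    if len(q)>15:
        A=q[abs(q[:,1])<3]; print(a+2,len(q),"top",np.round(np.median(A[:,2]),1) if len(A) else None,"lat",np.round(np.percentile(q[:,1],[2,98]),1))
cv2.imwrite("pics/w5.png",cv2.resize(p[60:260,160:340,::-1],(540,600),interpolation=2)); print(sense()["t"])
E
```

```text
[ 0.52980724 -0.0778536  -0.39738709] 0.9996186687613576 [ 624.87651857 -208.4141737    43.70953734]
-22 96 top 57.4 lat [-11.6  11.4]
-18 101 top 57.3 lat [-11.7  12.3]
-14 96 top 57.1 lat [-11.8  12.3]
-10 93 top 57.6 lat [-11.9  12.3]
-6 99 top 57.8 lat [-12.   12.3]
-2 94 top 57.6 lat [-12.   12.3]
2 99 top 57.5 lat [-12.2  12.3]
6 89 top 57.6 lat [-12.3  12.3]
10 93 top 57.6 lat [-12.2  12.3]
14 96 top 57.3 lat [-12.4  12.3]
18 88 top 57.6 lat [-12.5  12.3]
22 94 top 57.5 lat [-12.6  12.3]
26 98 top 57.4 lat [-12.8  12.3]
30 82 top 57.7 lat [-12.7  11.7]
34 35 top 53.3 lat [-12.9  12.4]
38 89 top 48.9 lat [-12.9  12.3]
42 33 top 48.1 lat [-13.   11.7]
40.25
```

View pics/w5.png

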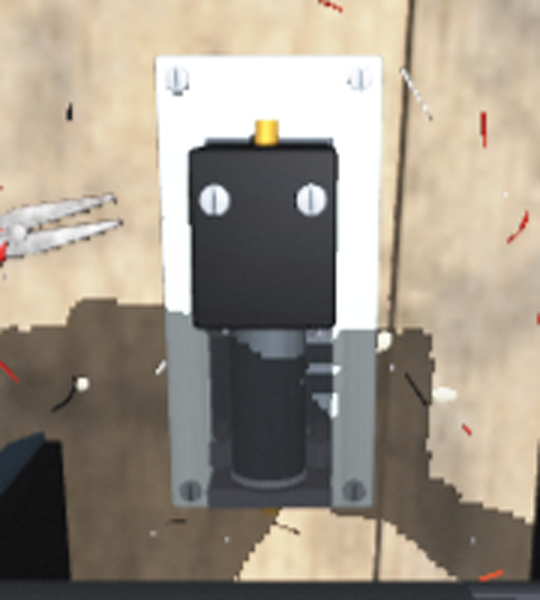

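The picture shows the cell lying level at (268,410), between the hood edge and the wall. Its top is at 57.0 mm along the whole length once I take off the 0.4 mm bias seen on the hood, so it is bedded in both saddles, and the robot is clear. Handing in.

```bash
python3 -c "
from h import *
print(job_done())"
```

```text
the job is handed in; nothing more can be done
None
```

The cell is loaded in the test fixture and the job is handed in at about 40 s: it lies level and bedded in both saddles, with the highest settled force reading 11.6 N (the limit was 12 N; brief peaks during moves weren't logged).

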